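# Press the new ball bearing home in a fishing-reel side plate

## Task

The new ball bearing has been started by hand in the bore of the reel side plate that is clamped in the nest. Take the driver whose wide nose bears on the bearing's outer ring (blue grip), press the bearing squarely down the bore until the push suddenly stiffens against the shoulder and stop there without forcing it, then stand the driver upright on the desk again. Do not press on the bearing with the gripper or with the narrow-nosed driver, and leave that one standing where it is.

Things in the scene. Friction and masses are not known exactly. Their poses are not given: they have to be found in the camera images.
- bore_mouth (a point): centre of the bore's mouth on the flat top (49 mm across) of the central boss of the gold reel side plate (116 mm across, open side up), 42 mm above the desk; z: bore axis, up. The plate is clamped in a fixed nest on a 160 x 136 mm base; two black strap clamps on its rim, along this point's +x and -x, reach 44 mm above the desk and 78 mm from the axis
- bore_shoulder (a point): centre of the shoulder at the bottom of the bore, 12 mm below the mouth; z up along the bore's axis. With the bearing home its underside lies on the shoulder, its centre 4.5 mm above this point and its top 3 mm below the mouth
- bearing_mid (a point): centre of the steel ball bearing (32 mm outside, 15 inside, 9 thick, blue seals), z its axis, up. It starts upright, its top about 4.5 mm above the bore's mouth. The push that moves it grows with depth from about 2 N to 5 to 10 N, varying between starts; it stays where it is left. On the shoulder the push rises steeply; over 45 N would damage it
- wide_driver_grip (a point): driver with blue grip, upright, nose down; this point is on its axis, 55 mm above the face of its nose; z away from the nose. From below: flat nose 28 mm across, 16 high (fits the bore with 2 mm all round, presses the outer ring); neck 16 across; collar 40 across from 24 to 30 mm; round grip 24 across from 30 to 83 mm; 130 to 210 g
- narrow_driver_grip (a point): a driver of the same shape with an orange grip and a nose only 18 mm across, which would press on the inner ring and spoil the bearing: not to be used. This point is on its axis, 55 mm above the face of its nose; z is its axis
Not all that is in view belongs to the job. What is shaped like the part that bears wide_driver_grip but purple or turquoise is not meant.

How it is judged:
On the way:
1. the bearing is pressed home on the shoulder by the wide driver (z of bearing_mid in the frame of bore_shoulder below 0.0055 m and contact force between wide_driver and bearing above 2 N), for 0.1 s.
At the end, for the whole second after the job is handed in: The bearing's underside is within 1 mm of the shoulder, centred within 1.5 mm and square within 0.06 rad; the wide driver stands upright (within 0.1 rad) and still on the desk, let go; the narrow driver stands within 20 mm of where it stood (z of bearing_mid in the frame of bore_shoulder below 0.0055 m and horizontal distance between bearing_mid and bore_shoulder below 0.0015 m and angle between bearing_mid's own z axis and vertical below 0.06 rad and height (world z) of wide_driver_grip between 0.052 and 0.058 m and angle between each of wide_driver_grip, narrow_driver_grip's own z axis and vertical below 0.1 rad and distance of narrow_driver_grip from where it was at the start of the episode below 0.02 m and linear speed of wide_driver below 0.02 m/s); the robot touches nothing.
It fails at once if more than 45 N between the wide driver and the bearing (contact force between wide_driver and bearing above 45 N).
It fails at once if the gripper or arm pressing on the bearing (over 2 N) (contact force between any of the fingers, the arm and bearing above 2 N).
It fails at once if the narrow driver pressing on the bearing (over 2 N) (contact force between narrow_driver and bearing above 2 N).
It also fails if it takes over 48 s, if anything falls off the work surface, if the arm or the gripper's body presses on something with over 40 N, if the wrist force passes 120 N, or if a joint passes its speed limit or range.

## Robot

A 7-joint arm with a two-finger parallel gripper is mounted at the origin on a cart in front of the work surface, level with it; the furniture and walls round the work are solid. World frame = base frame: x ahead of the robot, y to its left, z up, the work surface at z = 0. Lengths are in m, angles in rad, forces in N, time in s.
With the tool pointing down it reaches from about 0.425 to 0.925 m from the base axis. Payload 6.8 kg.
Tool frame: the origin (TCP) lies midway between the tips of the shut fingers; the grasp point (between the pads) lies 19 mm behind it (bot.grip_depth is the distance from the TCP to the grasp point, in m); z points along the fingers, y is the line along which they close (so a half turn about z gives the same grasp; the last joint's range is limited). The gripper opens to 88 mm and grips with 3 to 60 N. Pads are 20 mm wide; open, the fingers measure 115 mm over their backs; the gripper's body (75 mm by 178 mm) begins 61 mm behind the grasp point.
Start: joints at [-1.236, 0.477, 0.022, 1.555, -0.011, 1.109, -0.083], TCP at [0.289, 0.61, 0.223] pointing down, gripper open.
Joint ranges: [-2.96, 2.96], [-0.34, 2.1], [-1.41, 1.46], [0.24, 2.44], [-1.37, 4.51], [0.17, 1.92], [-2.96, 2.96]. Speed limits (rad/s): [2.39, 2.39, 3.14, 3.14, 3.14, 3.14, 3.14].

## Interface

Orientations are given as a unit quaternion [w, x, y, z].
In Python, from cell import bot gives the robot as it stands.
- The arm moves only by the tool arm_command, never from a script. Its arguments are lists of equal length, an entry for each row: "claw": the gripper command: -1 is shut, 1 is fully open, values between are in proportion; "delta_pos": the shift along the tool's x, y, z in cm, a list of three; "roll": the turn about the tool's z in rad. In form: {"claw": [claw, ...], "delta_pos": [[tx, ty, tz], ...], "roll": [roll, ...]}. A call has 1 to 12 rows; each row is the pose to reach, as a shift and turn from the pose commanded when the call began, along the tool's axes at that moment; what a row does not reach only later rows make up. A row lasts 1/8 s, in which the tool goes at most 62.5 mm and 10.7 degrees, less where a joint would pass 70% of its speed; a pose out of reach is approached as far as the arm can. A call with a gripper value outside its range is refused whole. The fingers move at their own pace and stop on an object; "force" is the grip in N (left out, the last holds). Time passes only in rows, so rows that repeat a pose let the fingers close. It gives the time, the measured TCP pose, the force, the opening and the grip force at its end, in the units of the state.
- bot.state(): the state, without advancing time (a new reading comes with each control period).
- bot.capture(name): name is "scene" or "top"; returns the picture (384x512x3 uint8, blue, green, red); there is no depth.
- bot.camera_model(name): a dict with "vertical_fov" (degrees; the focal length in pixels is half the picture's height over the tangent of half this angle, whatever the lens; pixels are square), "cx", "cy" (the principal point, pixels), "eye" and "attitude" of the camera in the world. Camera axes: x right, y down, z forward; pixel columns grow to the right and rows downward; lengths in m; the calibration is good to about 2 mm. A picture is of the moment at which its call begins. camera_model takes no time and is no camera call.
- bot.finish_job(): hands the job in; it is judged then, once.
The state is a dict: "clock": time; "qpos": joint angles; "joint_vel": joint speeds; "tau": joint torques, N m; "ee_pos": TCP position; "tcp_rot": TCP orientation; "wrist_force": force on the tool from outside, world axes, zero at the start; "wrist_torque": the same for the moment, N m; "grip_width": finger opening in m; "grip_force": force on a finger pad.
Only numpy, scipy, OpenCV 4.12 (cv2) and the standard library are available. Lean on these libraries where they do the work, as an engineer would, in place of code of your own. Each camera call takes 0.05 s, during which the arm holds its last target. There are 200 camera calls.

## Working session

There is one attempt and no reset: what is moved stays moved. The work goes in short steps, Python scripts to look and compute and a tool call to move; the robot and the scene stay as the last step left them, time stands still between calls to the robot, and variables do not carry over. Pictures are saved under pics/ and viewed, at most 11 in all, crops included, and the job is handed in when it is done.

Besides the shell and the picture viewer there is one more tool, called after "Emit:" as name(argument=value, ...) on one line, values as JSON. arm_command: Moves the arm, as the interface text tells. Its arguments: {"type":"object","properties":{"claw":{"type":"array"},"delta_pos":{"type":"array"},"roll":{"type":"array"},"force":{"type":"number"}},"required":["claw","delta_pos","roll"]}

```bash
mkdir -p pics; ls
python3 - <<'E'
from cell import bot
import cv2
for n in("scene","top"):
    cv2.imwrite(f"pics/{n}0.png",bot.capture(n)); print(n,bot.camera_model(n))
print(bot.state())
E
```

```text
pics
scene {'vertical_fov': 54.945606286467175, 'cx': 256.54822205435744, 'cy': 185.66880559600207, 'eye': array([0.15044405, 0.89191641, 0.40166434]), 'attitude': array([ 0.1215909 , -0.18367149,  0.82123868, -0.52635299])}
top {'vertical_fov': 47.702434672049094, 'cx': 251.91749229504438, 'cy': 194.71141575356444, 'eye': array([0.41498762, 0.18484699, 1.0198112 ]), 'attitude': array([-0.03823944,  0.71575742, -0.69708314,  0.01743997])}
{'clock': 0.1, 'qpos': array([-1.23612007,  0.47770727,  0.02233485,  1.55627262, -0.01148193,
        1.10926944, -0.08311391]), 'joint_vel': array([ 0.00041298, -0.00038372, -0.0010835 , -0.00289416, -0.00092751,
        0.00084931, -0.00060696]), 'tau': array([ 4.60662937e-03, -5.84090674e+01,  1.54011201e+00, -2.73311305e+01,
       -5.42140554e-02,  1.31233284e-02,  5.11015162e-05]), 'ee_pos': array([0.28899841, 0.60945643, 0.22181936]), 'tcp_rot': array([-1.07859422e-04,  2.19573320e-01,  9.75595702e-01, -7.56616391e-04]), 'wrist_force': array([-0.76760352, -0.96372229, -0.76846099]), 'wrist_torque': array([ 0.00067849,  0.04541282, -0.01378675]), 'grip_force': 0.0, 'grip_width': 0.08743459255011249}
```

View pics/scene0.png

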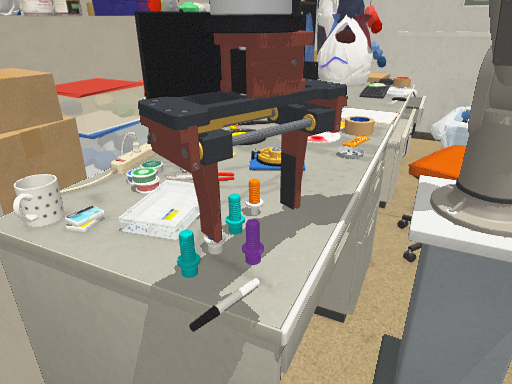

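View pics/top0.png

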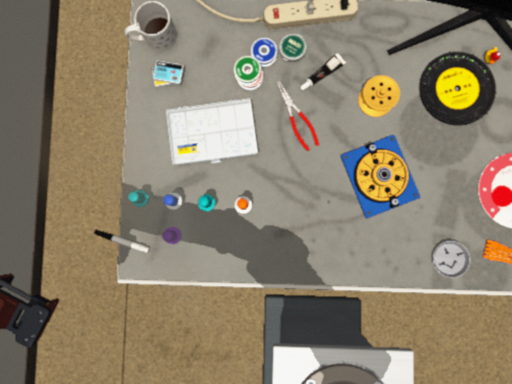

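The top view shows the blue driver at (172,201), with turquoise ones at (138,198) and (207,202), purple at (172,235) and orange at (243,204). The plate, on its blue base, is at (383,175). In the scene view the finger hides the blue driver. The one at (172,201) fits the description, so I'll confirm it in an enlarged crop and measure it.

```bash
cat > h.py <<'E'
import numpy as np,cv2
from scipy.spatial.transform import Rotation as R
from cell import bot
def rot(q): return R.from_quat(np.r_[q[1:],q[0]]).as_matrix()
def ray(cam,uv):
    m=bot.camera_model(cam); f=192/np.tan(np.radians(m["vertical_fov"]/2))
    d=rot(m["attitude"])@np.array([(uv[0]-m["cx"])/f,(uv[1]-m["cy"])/f,1]); return m["eye"],d/np.linalg.norm(d)
def onplane(cam,uv,z):
    e,d=ray(cam,uv); return e+d*(z-e[2])/d[2]
def proj(cam,p):
    m=bot.camera_model(cam); f=192/np.tan(np.radians(m["vertical_fov"]/2))
    c=rot(m["attitude"]).T@(np.asarray(p)-m["eye"]); return np.array([m["cx"]+f*c[0]/c[2],m["cy"]+f*c[1]/c[2]])
def blobs(img,lo,hi,amin=20):
    hsv=cv2.cvtColor(img,cv2.COLOR_BGR2HSV); k=cv2.inRange(hsv,np.array(lo),np.array(hi))
    n,l,s,c=cv2.connectedComponentsWithStats(k)
    return [(s[i],c[i],l==i) for i in range(1,n) if s[i,4]>=amin]
def todelta(dw):
    return rot(bot.state()["tcp_rot"]).T@np.asarray(dw)*100
E
python3 - <<'E'
from h import *
im=cv2.imread("pics/top0.png")
a=cv2.resize(im[180:250,120:260],None,fx=5,fy=5,interpolation=cv2.INTER_CUBIC)
b=cv2.resize(im[130:220,335:425],None,fx=4,fy=4,interpolation=cv2.INTER_CUBIC)
c=np.zeros((350+360,700,3),np.uint8);c[:350]=a;c[350:,:360]=b
cv2.imwrite("pics/crop.png",cv2.resize(c,None,fx=.84,fy=.84))
for nm,lo,hi in(("blue",(105,120,60),(125,255,255)),("orange",(3,150,120),(15,255,255)),("turq",(85,120,60),(100,255,255)),("purple",(130,80,40),(155,255,255))):
    for s,c,m in blobs(im,lo,hi): print(nm,s,c.round(1),onplane("top",c,.083).round(4))
E
```

```text
blue [253  40  22  21 217] [263.9  49.3] [0.8132 0.1957 0.083 ]
blue [373 135  31  24 294] [388.6 144.6] [ 0.6049 -0.0794  0.083 ]
blue [341 146  52  72 906] [362.3 183.2] [ 0.5195 -0.0236  0.083 ]
blue [397 174  23  31 304] [408.7 192.5] [ 0.5018 -0.1225  0.083 ]
blue [164 195  10  10  87] [168.6 199.6] [0.4732 0.3943 0.083 ]
orange [490  51   8  13  37] [492.4  58.3] [ 0.8008 -0.3039  0.083 ]
orange [238 199  10  10  80] [242.4 203.5] [0.469  0.2335 0.083 ]
orange [483 240  29  24 354] [498.2 252.2] [ 0.3801 -0.3093  0.083 ]
turq [135 191  13  15  48] [143.3 199.1] [0.473  0.4499 0.083 ]
turq [129 192  10  10  80] [133.5 196.5] [0.4782 0.4717 0.083 ]
turq [198 194  17  18 229] [206.3 202.4] [0.4693 0.312  0.083 ]
purple [163 227  18  17 178] [171.2 235. ] [0.3969 0.3854 0.083 ]
```

View pics/crop.png

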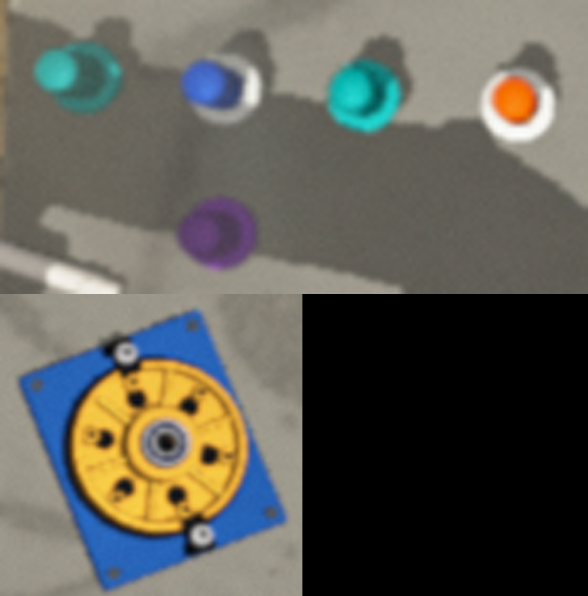

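The crop confirms it. The saturated blue top with a white collar at top-image (169,200) is the wide driver, the turquoise pair and the purple one are look-alikes, and orange is the narrow driver. The bearing shows at about (384,174).

Run:
```python
from h import *
im=cv2.imread("pics/top0.png")
hsv=cv2.cvtColor(im,cv2.COLOR_BGR2HSV)
# white collar of the blue driver
k=cv2.inRange(hsv,(0,0,140),(180,60,255)); k[:, :160]=0;k[:,190:]=0;k[:185]=0;k[220:]=0
p=cv2.findNonZero(k); print("collar bbox",cv2.boundingRect(p))
x,y,w,h=cv2.boundingRect(p)
for u in((173.3,201),): print(onplane("top",u,.03).round(4))
# plate
g=[b for b in blobs(im,(15,100,80),(30,255,255),500)]
for s,c,m in g: print("gold",s,c.round(1))
s,c,m=min(g,key=lambda b:abs(b[1]-[383,175]).sum())
cs,_=cv2.findContours(m.astype(np.uint8),cv2.RETR_CCOMP,cv2.CHAIN_APPROX_NONE)
for q in cs:
    if len(q)>20:
        e=cv2.fitEllipse(q); print(len(q),np.round(e[0],2),np.round(e[1],1),onplane("top",e[0],.042).round(4),onplane("top",e[0],.0465).round(4))
# clamp screws (bright)
for u in((372.2,147.5),(395,201.7)): print("clamp",onplane("top",u,.044).round(4))
for z in(0.0465,): print("pred px of bearing centre in scene",proj("scene",onplane("top",(384.4,174),z)))
d=np.array([.4735,.3940,.20])
print("delta",todelta(d-bot.state()["ee_pos"]).round(2))
```

```text
collar bbox (160, 185, 30, 24)
[0.4737 0.3952 0.03  ]
gold [   35     0   477   384 49407] [193.6 266.1]
gold [ 435   67   45   43 1522] [457.2  87.9]
gold [ 358   75   42   42 1334] [378.6  95.6]
gold [ 356  150   52   52 1856] [381.3 175.2]
147 [381.56 175.04] [49.9 51.8] [ 0.5435 -0.0756  0.042 ] [ 0.5429 -0.0744  0.0465]
43 [383.94 173.76] [15.4 16. ] [ 0.5466 -0.0809  0.042 ] [ 0.546  -0.0797  0.0465]
clamp [ 0.6053 -0.0539  0.044 ]
clamp [ 0.4841 -0.1051  0.044 ]
pred px of bearing centre in scene [277.85608153 147.49824589]
delta [-25.9  -11.56   2.2 ]
```

Emit:
arm_command(claw=[0.4, 0.4, 0.4, 0.4, 0.4, 0.4, 0.4, 0.4], delta_pos=[[-6, -2.8, 0], [-12, -5.6, 0], [-18, -8.4, 0], [-24, -11, 2], [-26, -11.6, 5], [-26, -11.6, 9], [-26, -11.6, 9], [-26, -11.6, 9]], roll=[0, 0, 0, 0, 0, 0, 0, 0], force=30)

```text
clock: 1.1
ee_pos: [0.4744, 0.3948, 0.1338]
tcp_rot: [0.0, 0.219, 0.976, 0.001]
wrist_force: [0.6, 0.7, -0.4]
grip_width: 0.0614
grip_force: 0.0
```

Run:
```python
from h import *
s=bot.state();print(s["clock"],s["ee_pos"],s["tcp_rot"],s["grip_width"])
im=bot.capture("scene");cv2.imwrite("pics/s1.png",im)
cv2.imwrite("pics/s1c.png",cv2.resize(im[80:290,130:330],None,fx=3,fy=2.85,interpolation=cv2.INTER_CUBIC)[:598])
print(proj("scene",[.4735,.3947,.083]),proj("scene",[.4735,.3947,0]))
for q in blobs(im,(105,120,60),(125,255,255)): print(q[0],q[1])
print(todelta([.4735-s["ee_pos"][0],.3947-s["ee_pos"][1],.036-s["ee_pos"][2]]))
```

```text
1.1 [0.47441751 0.39481954 0.13376097] [1.60578972e-04 2.19041926e-01 9.75715265e-01 5.74232976e-04] 0.0613897333179655
[214.47135969 210.82159768] [216.82066673 249.28521343]
[ 92   0  55  16 671] [115.84649776   6.6900149 ]
[306  21   6   8  26] [308.34615385  24.80769231]
[331  22   6  10  24] [333.66666667  26.        ]
[305  48   9  13  50] [309.78  54.66]
[374  49  12  18 113] [379.89380531  58.0619469 ]
[321  57  26  10  39] [334.38461538  60.66666667]
[350 117  19   4  50] [359.44 118.9 ]
[ 79 118  70  21 220] [109.         130.34090909]
[250 153  55  17 388] [276.19072165 164.75      ]
[207 210  14  30 369] [213.42276423 224.56910569]
[ 0.08263875 -0.07287626  9.77591371]
```

View pics/s1c.png

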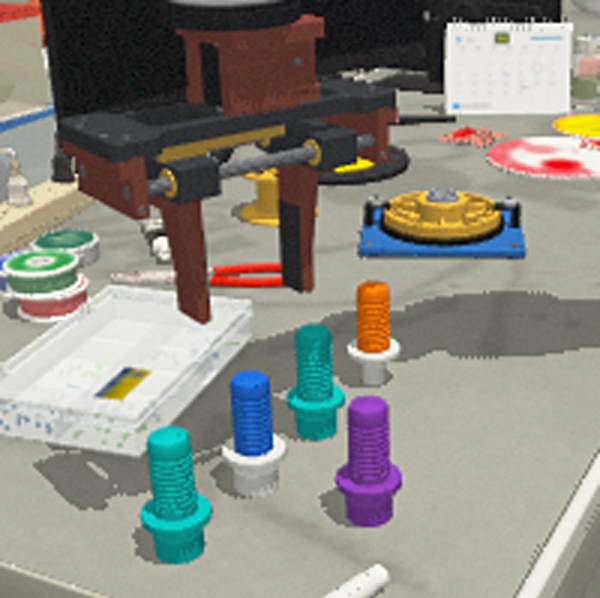

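The fingers straddle the upright blue driver (crop 250,430), with clear space around it. Now I descend and close gently.

Emit:
arm_command(claw=[0.4, 0.4, 0.4, 0.4, 0.1, -0.1, -0.3, -0.4, -0.5, -0.6, -0.6, -0.6], delta_pos=[[0.1, 0, 3], [0.1, 0, 6], [0.1, 0, 9], [0.1, 0, 9.8], [0.1, 0, 9.8], [0.1, 0, 9.8], [0.1, 0, 9.8], [0.1, 0, 9.8], [0.1, 0, 9.8], [0.1, 0, 9.8], [0.1, 0, 9.8], [0.1, 0, 9.8]], roll=[0, 0, 0, 0, 0, 0, 0, 0, 0, 0, 0, 0], force=8)

```text
clock: 2.65
ee_pos: [0.4741, 0.3949, 0.0353]
tcp_rot: [0.0, 0.22, 0.976, 0.001]
wrist_force: [0.0, 1.2, 5.9]
grip_width: 0.0239
grip_force: 8.0
```

Run:
```python
from h import *
s=bot.state();print(s["clock"],s["ee_pos"],s["wrist_force"],s["grip_width"],s["grip_force"])
im=bot.capture("scene");cv2.imwrite("pics/s2.png",im)
cv2.imwrite("pics/s2c.png",cv2.resize(im[160:280,160:290],None,fx=5,fy=5,interpolation=cv2.INTER_CUBIC)[:598])
```

```text
2.65 [0.47406541 0.39485802 0.03529329] [0.03751934 1.19943047 5.88590026] 0.023876925587301454 7.999984547495842
```

View pics/s2c.png

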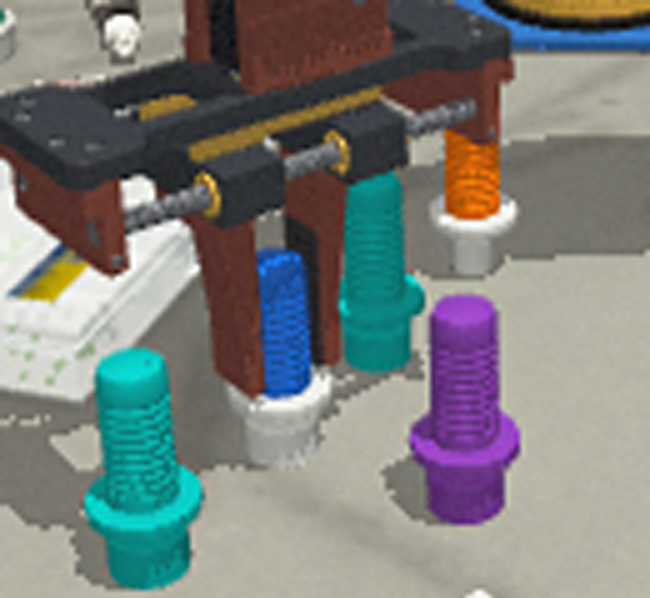

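The grip is centred and the driver is upright. There is time to spare, so I'll regrasp it a quarter turn round. That centres it in both axes and lets me check the top camera against the arm.

Run:
```python
from h import *
print(bot.state()["qpos"].round(2))
```

```text
[-0.85  0.61  0.07  1.84 -0.06  0.7   0.38]
```

Emit:
arm_command(claw=[0, 0, 0, 0, 0, 0, 0, 0, 0, 0, 0, 0], delta_pos=[[0, 0, -0.1], [0, 0, -0.1], [0, 0, -0.1], [0, 0, -0.1], [0, 0, -0.1], [0, 0, -0.1], [0, 0, -0.1], [0, 0, -0.1], [0, 0, -0.1], [0, 0, -0.1], [0, 0, -0.1], [0, 0, -0.1]], roll=[0, 0, 0.18, 0.36, 0.54, 0.72, 0.9, 1.08, 1.26, 1.44, 1.57, 1.57])

```text
clock: 4.2
ee_pos: [0.4731, 0.3938, 0.0352]
tcp_rot: [0.0, 0.845, 0.535, -0.001]
wrist_force: [-0.0, 0.4, -0.1]
grip_width: 0.0439
grip_force: 0.0
```

Emit:
arm_command(claw=[-0.2, -0.4, -0.5, -0.6, -0.6, -0.6], delta_pos=[[0, 0, 0], [0, 0, 0], [0, 0, 0], [0, 0, 0], [0, 0, 0], [0, 0, 0]], roll=[0, 0, 0, 0, 0, 0])

```text
clock: 4.95
ee_pos: [0.4735, 0.3941, 0.0357]
tcp_rot: [0.0, 0.845, 0.535, -0.0]
wrist_force: [0.3, -1.5, -0.4]
grip_width: 0.0241
grip_force: 8.0
```

Run:
```python
from h import *
s=bot.state()
print(s["qpos"].round(2),s["ee_pos"],s["grip_width"],s["grip_force"],s["wrist_force"])
```

```text
[-1.14  0.66  0.48  1.86 -0.44  0.73 -0.86] [0.47353262 0.39406017 0.03567527] 0.024066655975030205 7.999552935361862 [ 0.34431417 -1.45519693 -0.42049931]
```

Emit:
arm_command(claw=[0, 0.3, 0.3, 0.3, 0.3, 0.3, 0.3, 0.3, 0.3, 0.3], delta_pos=[[0, 0, 0], [0, 0, 0], [0, 0, -4], [0, 0, -9], [0, 0, -13], [4.5, -2.1, -15], [9, -4.3, -15], [14, -6.4, -15], [18, -8.6, -15], [18, -8.6, -15]], roll=[0, 0, 0, 0, 0, 0, 0, 0, 0, 0])

```text
clock: 6.2
ee_pos: [0.47, 0.598, 0.1842]
tcp_rot: [-0.001, 0.843, 0.538, -0.0]
wrist_force: [-0.2, 0.1, -0.0]
grip_width: 0.0571
grip_force: 0.0
```

Run:
```python
from h import *
s=bot.state();print(s["clock"],s["ee_pos"],s["grip_width"])
im=bot.capture("top");cv2.imwrite("pics/t3.png",im)
o=cv2.imread("pics/top0.png")
for I in(o,im):
    for s,c,m in blobs(I,(105,120,60),(125,255,255)):
        if abs(c[0]-170)<30: print("blue",s,c.round(2),onplane("top",c,.083).round(4))
    for s,c,m in blobs(I,(3,150,120),(15,255,255)):
        if abs(c[0]-243)<15: print("or",s,c.round(2),onplane("top",c,.083).round(4))
a=cv2.resize(im[170:240,130:210],None,fx=8,fy=8,interpolation=cv2.INTER_CUBIC)
q=proj("top",[.4735,.3940,.083]);r=12/1000*434/.935*8
cv2.circle(a,tuple(((q-[130,170]+.5)*8).astype(int)),int(r),(0,255,0),1)
q=proj("top",[.4735,.3940,.03]);r=20/1000*434/.99*8
cv2.circle(a,tuple(((q-[130,170]+.5)*8).astype(int)),int(r),(0,0,255),1)
cv2.imwrite("pics/t3c.png",a)
```

```text
6.2 [0.46997691 0.59799687 0.18423059] 0.057064704381711163
blue [164 195  10  10  87] [168.62 199.64] [0.4732 0.3943 0.083 ]
or [238 199  10  10  80] [242.39 203.49] [0.469  0.2335 0.083 ]
blue [165 196  10   9  62] [169.65 199.89] [0.4728 0.3921 0.083 ]
or [238 199  10  10  80] [242.39 203.49] [0.469  0.2335 0.083 ]
```

View pics/t3c.png

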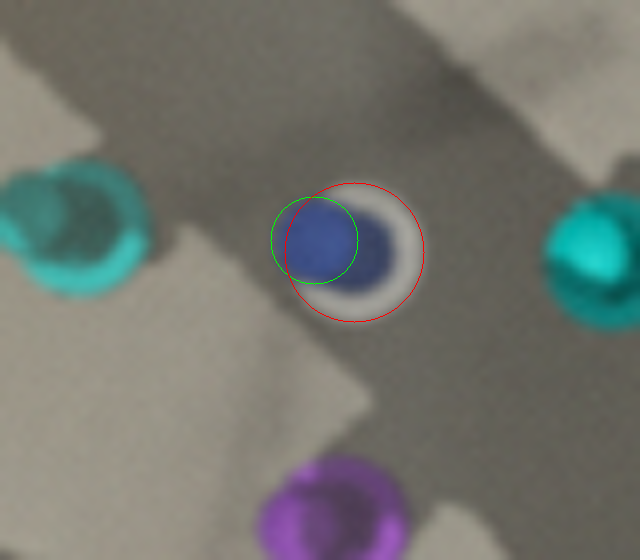

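The collar fits the circle predicted from the arm pose to within 0.5 px (red), and the blue top is 0.7 px off or less. So the top camera agrees with the arm to about 1 mm. Next I refine the bore.

Run:
```python
from h import *
im=cv2.imread("pics/t3.png")
S=10; x0,y0=352,142
a=cv2.resize(im[y0:y0+60,x0:x0+64],None,fx=S,fy=S,interpolation=cv2.INTER_CUBIC)
def ov(p,r,col):
    q=proj("top",p); t=np.linspace(0,2*np.pi,90)
    pts=np.array([proj("top",[p[0]+r*np.cos(k),p[1]+r*np.sin(k),p[2]]) for k in t])
    cv2.polylines(a,[(((pts-[x0,y0])+.5)*S).astype(np.int32)],True,col,1)
c=(.546,-.080)
ov((*c,.042),.0245,(0,0,255)); ov((*c,.0465),.016,(0,255,0)); ov((*c,.0465),.0075,(255,0,255))
cv2.imwrite("pics/b3c.png",a)
g=cv2.cvtColor(im,cv2.COLOR_BGR2HSV)
m=((g[...,1]<110)).astype(np.uint8)*255; m[:160]=0;m[188:]=0;m[:,:370]=0;m[:,398:]=0
n,l,s,cc=cv2.connectedComponentsWithStats(m)
for i in range(1,n):
    if s[i,4]>30: print("bearing blob",s[i],cc[i].round(2),onplane("top",cc[i],.0465).round(4))
```

```text
bearing blob [377 167  15  15 175] [383.94 173.87] [ 0.5457 -0.0797  0.0465]
```

View pics/b3c.png

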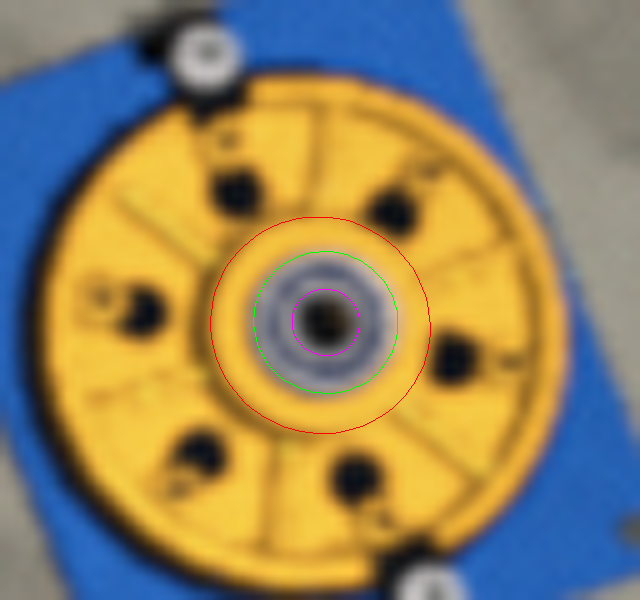

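The overlay fits. The bearing centre is (0.546, -0.0795) and sits concentric in the boss. Now I return, regrasp firmly and lift.

Emit:
arm_command(claw=[0.3, 0.3, 0.3, 0.3, 0.3, 0.3, 0.3, 0.3, 0.3, -0.2, -0.5, -0.6], delta_pos=[[-4.5, 2.1, 0], [-9, 4.3, 0], [-14, 6.4, 0], [-18, 8.6, 0], [-18, 8.6, 2], [-18, 8.6, 6], [-18, 8.6, 10], [-18, 8.6, 13], [-18, 8.6, 15], [-18, 8.6, 15], [-18, 8.6, 15], [-18, 8.6, 15]], roll=[0, 0, 0, 0, 0, 0, 0, 0, 0, 0, 0, 0], force=15)

```text
clock: 7.75
ee_pos: [0.4743, 0.3947, 0.0369]
tcp_rot: [-0.0, 0.845, 0.535, 0.001]
wrist_force: [0.2, 0.1, -0.7]
grip_width: 0.0304
grip_force: 0.0
```

Emit:
arm_command(claw=[-0.7, -0.8, -0.8, -0.8, -0.8, -0.8, -0.8, -0.8], delta_pos=[[0, 0, 0], [0, 0, 0], [0, 0, 0], [0, 0, -1], [0, 0, -4], [0, 0, -8], [0, 0, -12], [0, 0, -12]], roll=[0, 0, 0, 0, 0, 0, 0, 0], force=40)

```text
clock: 8.75
ee_pos: [0.4752, 0.3951, 0.1589]
tcp_rot: [-0.001, 0.845, 0.535, 0.003]
wrist_force: [0.3, 0.3, -1.9]
grip_width: 0.0235
grip_force: 40.0
```

Run:
```python
from h import *
s=bot.state();print(s["clock"],s["ee_pos"],s["grip_width"],s["grip_force"],s["wrist_force"],s["qpos"].round(2))
print(todelta(np.r_[.5460,-.0793,.156]-s["ee_pos"]))
```

```text
8.75 [0.47515258 0.39510016 0.15886884] 0.023465311113866915 39.99517858028412 [ 0.33446586  0.30433373 -1.89035182] [-1.23  0.5   0.59  1.79 -0.34  0.94 -0.94]
[-39.84216849  26.70991733   0.11374353]
```

Emit:
arm_command(claw=[-0.8, -0.8, -0.8, -0.8, -0.8, -0.8, -0.8, -0.8, -0.8, -0.8, -0.8, -0.8], delta_pos=[[-4, 2.7, 0], [-8, 5.4, 0], [-12, 8, 0], [-16, 10.7, 0], [-20, 13.4, 0], [-24, 16.1, 0], [-28, 18.8, 0], [-32, 21.5, 0], [-36, 24.1, 0], [-39, 26.2, 0], [-39.8, 26.7, 0], [-39.8, 26.7, 0]], roll=[0, 0, 0, 0, 0, 0, 0, 0, 0, 0, 0, 0])

```text
clock: 10.25
ee_pos: [0.5438, -0.0797, 0.1548]
tcp_rot: [-0.001, 0.845, 0.535, -0.001]
wrist_force: [0.6, 1.5, -2.6]
grip_width: 0.0234
grip_force: 40.0
```

Run:
```python
from h import *
s=bot.state();print(s["clock"],s["ee_pos"],s["tcp_rot"],s["grip_width"],s["wrist_force"],s["qpos"].round(2))
print(todelta(np.r_[.5460,-.0793,.110]-s["ee_pos"]))
```

```text
10.25 [ 0.54382769 -0.07967313  0.15477316] [-5.70261141e-04  8.45120681e-01  5.34574765e-01 -7.27862392e-04] 0.023404466441644303 [ 0.61318326  1.45986708 -2.56111421] [-0.49  0.41  0.67  1.96 -0.33  0.88 -0.09]
[0.12956721 0.18809369 4.47691511]
```

Emit:
arm_command(claw=[-0.8, -0.8, -0.8, -0.8, -0.8], delta_pos=[[0.2, 0.2, 2], [0.2, 0.2, 4], [0.2, 0.2, 5], [0.2, 0.2, 5], [0.2, 0.2, 5]], roll=[0, 0, 0, 0, 0])

```text
clock: 10.88
ee_pos: [0.5477, -0.0787, 0.1059]
tcp_rot: [0.0, 0.845, 0.535, 0.0]
wrist_force: [-0.4, -0.3, -1.0]
grip_width: 0.0233
grip_force: 40.0
```

Run:
```python
from h import *
s=bot.state();print(s["clock"],s["ee_pos"],s["wrist_force"])
im=bot.capture("scene");cv2.imwrite("pics/s4.png",im)
S=8;x0,y0=240,105
a=cv2.resize(im[y0:y0+74,x0:x0+80],None,fx=S,fy=S,interpolation=cv2.INTER_CUBIC)
def ov(p,r,col):
    pts=np.array([proj("scene",[p[0]+r*np.cos(k),p[1]+r*np.sin(k),p[2]]) for k in np.linspace(0,6.2832,60)])
    cv2.polylines(a,[(((pts-[x0,y0])+.5)*S).astype(np.int32)],True,col,1)
c=(.546,-.0793); t=s["ee_pos"]
ov((*c,.0465),.016,(0,255,0)); ov((*c,.042),.0245,(0,0,255))
x=rot(s["tcp_rot"])[:,0]*-.0007
ov((t[0]+x[0],t[1]+x[1],t[2]-.0365),.014,(255,0,255)); ov((t[0]+x[0],t[1]+x[1],t[2]-.0365+.024),.020,(255,255,0))
cv2.imwrite("pics/s4c.png",a)
```

```text
10.875 [ 0.54767413 -0.0786545   0.10594911] [-0.36100536 -0.3012185  -1.00274634]
```

View pics/s4c.png

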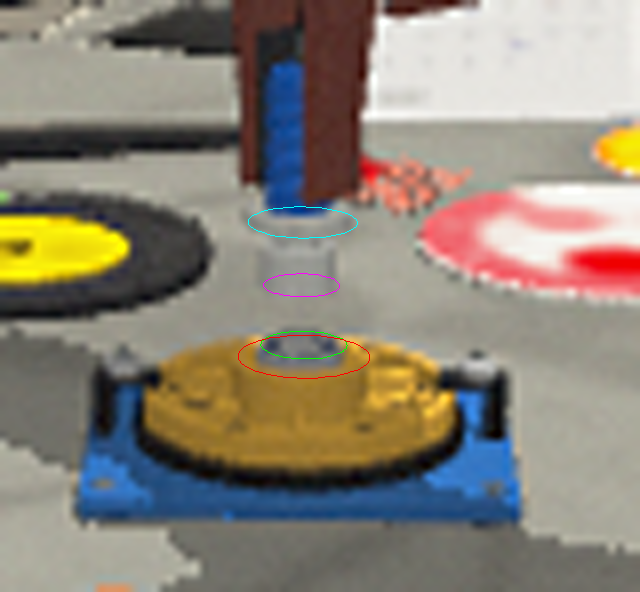

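Relative to the bearing (centre 299 in the crop), the nose (centre 296) sits about 1 mm toward +x. I'll correct that and go down close.

Emit:
arm_command(claw=[-0.8, -0.8, -0.8, -0.8, -0.8, -0.8], delta_pos=[[-0.05, -0.1, 0.8], [-0.05, -0.1, 1.4], [-0.05, -0.1, 1.8], [-0.05, -0.1, 2.0], [-0.05, -0.1, 2.0], [-0.05, -0.1, 2.0]], roll=[0, 0, 0, 0, 0, 0])

```text
clock: 11.68
ee_pos: [0.5463, -0.0789, 0.0858]
tcp_rot: [0.0, 0.845, 0.535, 0.0]
wrist_force: [0.3, -0.1, -2.4]
grip_width: 0.0234
grip_force: 40.0
```

Run:
```python
from h import *
s=bot.state();print(s["clock"],s["ee_pos"],s["wrist_force"])
im=bot.capture("scene");cv2.imwrite("pics/s5.png",im)
S=12;x0,y0=255,115
a=cv2.resize(im[y0:y0+48,x0:x0+50],None,fx=S,fy=S,interpolation=cv2.INTER_CUBIC)
cv2.imwrite("pics/s5c.png",a)
```

```text
11.675 [ 0.54631053 -0.07894595  0.08578588] [ 0.30847249 -0.14237346 -2.40980416]
```

View pics/s5c.png

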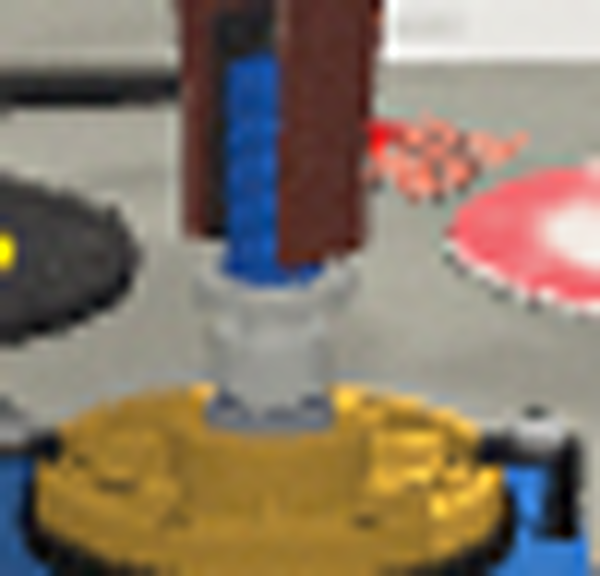

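The nose (centre 273) sits over the bearing (270), so they are aligned within 0.7 mm. Now I press in small steps.

Emit:
arm_command(claw=[-0.8, -0.8, -0.8, -0.8, -0.8, -0.8], delta_pos=[[0, 0, 0.1], [0, 0, 0.2], [0, 0, 0.3], [0, 0, 0.4], [0, 0, 0.4], [0, 0, 0.4]], roll=[0, 0, 0, 0, 0, 0])

```text
clock: 12.48
ee_pos: [0.5462, -0.0789, 0.0817]
tcp_rot: [0.0, 0.845, 0.535, 0.0]
wrist_force: [-0.5, -0.6, -0.3]
grip_width: 0.0232
grip_force: 40.0
```

Emit:
arm_command(claw=[-0.8, -0.8, -0.8, -0.8], delta_pos=[[0, 0, 0.1], [0, 0, 0.2], [0, 0, 0.2], [0, 0, 0.2]], roll=[0, 0, 0, 0])

```text
clock: 12.98
ee_pos: [0.5463, -0.0789, 0.0797]
tcp_rot: [0.0, 0.845, 0.535, 0.0]
wrist_force: [0.8, 0.7, 2.0]
grip_width: 0.0233
grip_force: 40.0
```

Emit:
arm_command(claw=[-0.8, -0.8, -0.8, -0.8], delta_pos=[[0, 0, 0.1], [0, 0, 0.2], [0, 0, 0.2], [0, 0, 0.2]], roll=[0, 0, 0, 0])

```text
clock: 13.48
ee_pos: [0.5463, -0.0789, 0.0776]
tcp_rot: [0.0, 0.845, 0.535, 0.0]
wrist_force: [-0.3, -0.7, 2.3]
grip_width: 0.0235
grip_force: 40.0
```

Emit:
arm_command(claw=[-0.8, -0.8, -0.8], delta_pos=[[0, 0, 0.1], [0, 0, 0.1], [0, 0, 0.1]], roll=[0, 0, 0])

```text
clock: 13.85
ee_pos: [0.5463, -0.0789, 0.0767]
tcp_rot: [0.0, 0.845, 0.535, 0.0]
wrist_force: [0.5, -0.2, 2.9]
grip_width: 0.0232
grip_force: 40.0
```

Emit:
arm_command(claw=[-0.8, -0.8, -0.8], delta_pos=[[0, 0, 0.1], [0, 0, 0.1], [0, 0, 0.1]], roll=[0, 0, 0])

```text
clock: 14.22
ee_pos: [0.5463, -0.0789, 0.0757]
tcp_rot: [0.0, 0.845, 0.535, 0.0]
wrist_force: [0.4, 0.2, 4.2]
grip_width: 0.0232
grip_force: 40.0
```

Emit:
arm_command(claw=[-0.8, -0.8, -0.8], delta_pos=[[0, 0, 0.05], [0, 0, 0.05], [0, 0, 0.05]], roll=[0, 0, 0])

```text
clock: 14.6
ee_pos: [0.5463, -0.079, 0.0756]
tcp_rot: [-0.0, 0.845, 0.535, 0.0]
wrist_force: [-2.3, 0.3, 8.8]
grip_width: 0.0234
grip_force: 40.0
```

Emit:
arm_command(claw=[-0.8, -0.8, -0.8], delta_pos=[[0, 0, 0.05], [0, 0, 0.05], [0, 0, 0.05]], roll=[0, 0, 0])

```text
clock: 14.98
ee_pos: [0.5463, -0.079, 0.0756]
tcp_rot: [-0.0, 0.845, 0.535, 0.0]
wrist_force: [-3.2, -0.3, 14.6]
grip_width: 0.0232
grip_force: 40.0
```

Emit:
arm_command(claw=[-0.8, -0.8, -0.8], delta_pos=[[0, 0, 0.04], [0, 0, 0.04], [0, 0, 0.04]], roll=[0, 0, 0])

```text
clock: 15.35
ee_pos: [0.5464, -0.079, 0.0755]
tcp_rot: [-0.0, 0.845, 0.535, 0.0]
wrist_force: [-4.8, 1.7, 17.5]
grip_width: 0.0236
grip_force: 40.0
```

Run:
```python
from h import *
s=bot.state();print(s["clock"],s["ee_pos"],s["wrist_force"],s["wrist_torque"])
```

```text
15.35 [ 0.54635816 -0.07900277  0.07553428] [-4.83722627  1.7465126  17.48229071] [ 0.37704976  1.21943189 -0.02442014]
```

The push has stiffened at nose height 39 mm, as expected at the shoulder. I back off and check the bearing.

Emit:
arm_command(claw=[-0.8, -0.8, -0.8, -0.8, -0.8, -0.8, -0.8], delta_pos=[[0, 0, -0.2], [0, 0, -0.6], [0, 0, -2], [0, 0, -5], [0, 0, -8.5], [0, 0, -8.5], [0, 0, -8.5]], roll=[0, 0, 0, 0, 0, 0, 0])

```text
clock: 16.23
ee_pos: [0.5456, -0.0786, 0.1588]
tcp_rot: [-0.0, 0.845, 0.535, -0.0]
wrist_force: [0.3, 0.3, -2.6]
grip_width: 0.0233
grip_force: 40.0
```

Run:
```python
from h import *
s=bot.state();print(s["clock"],s["ee_pos"],s["wrist_force"],s["qpos"].round(2))
print(todelta(np.r_[.4741,.3946,.155]-s["ee_pos"]))
im=bot.capture("scene");cv2.imwrite("pics/s6.png",im)
a=[cv2.resize(i[105:179,240:320],None,fx=4.8,fy=7,interpolation=cv2.INTER_CUBIC) for i in(cv2.imread("pics/s4.png"),im)]
cv2.imwrite("pics/s6c.png",np.hstack(a))
```

```text
16.225 [ 0.54562689 -0.07857015  0.15876468] [ 0.29911855  0.34489504 -2.58966686] [-0.5   0.41  0.68  1.95 -0.33  0.89 -0.09]
[ 39.71793159 -26.69326346   0.39775424]
```

View pics/s6c.png

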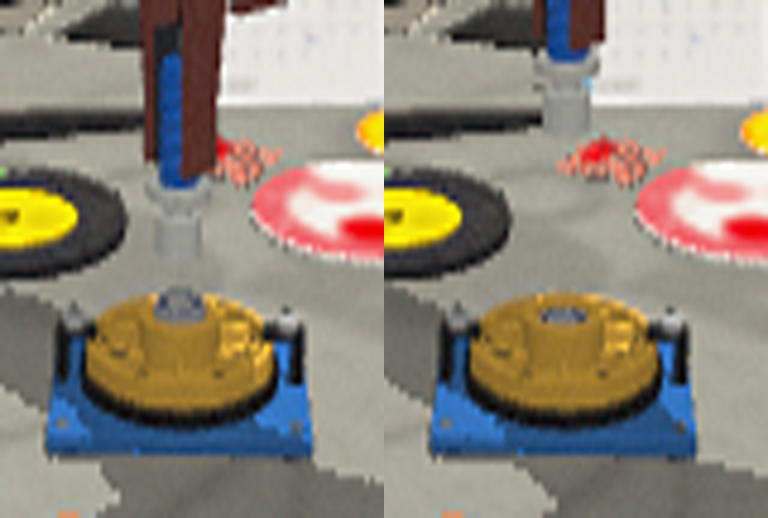

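The bearing has sunk below the boss top, and the driver is still upright in the grip. I carry it back to its spot.

Emit:
arm_command(claw=[-0.8, -0.8, -0.8, -0.8, -0.8, -0.8, -0.8, -0.8, -0.8, -0.8, -0.8, -0.8], delta_pos=[[4, -2.7, 0], [8, -5.4, 0], [12, -8, 0], [16, -10.7, 0], [20, -13.4, 0], [24, -16.1, 0], [28, -18.8, 0], [32, -21.5, 0], [36, -24.1, 0], [39, -26.2, 0], [39.7, -26.7, 0], [39.7, -26.7, 0]], roll=[0, 0, 0, 0, 0, 0, 0, 0, 0, 0, 0, 0])

```text
clock: 17.77
ee_pos: [0.4742, 0.3934, 0.1581]
tcp_rot: [0.001, 0.845, 0.535, -0.001]
wrist_force: [-0.5, -1.1, -1.9]
grip_width: 0.0235
grip_force: 40.0
```

Emit:
arm_command(claw=[-0.8, -0.8, -0.8, -0.8, -0.8, -0.8, -0.8], delta_pos=[[0, 0, 0], [0, 0, 3], [0, 0, 6], [0, 0, 9], [0, 0, 11], [0, 0, 11], [0, 0, 11]], roll=[0, 0, 0, 0, 0, 0, 0])

```text
clock: 18.65
ee_pos: [0.4755, 0.3942, 0.0503]
tcp_rot: [-0.0, 0.845, 0.535, 0.001]
wrist_force: [-0.3, 1.1, -1.7]
grip_width: 0.0235
grip_force: 40.0
```

Emit:
arm_command(claw=[-0.8, -0.8, -0.8, -0.8, -0.8], delta_pos=[[0, 0, 0.5], [0, 0, 1], [0, 0, 1.2], [0, 0, 1.3], [0, 0, 1.3]], roll=[0, 0, 0, 0, 0])

```text
clock: 19.27
ee_pos: [0.4745, 0.3942, 0.0367]
tcp_rot: [-0.0, 0.845, 0.535, -0.0]
wrist_force: [-3.0, -2.1, 4.3]
grip_width: 0.0238
grip_force: 40.0
```

Emit:
arm_command(claw=[-0.8, -0.8, -0.8], delta_pos=[[0, 0, 0.1], [0, 0, 0.1], [0, 0, 0.1]], roll=[0, 0, 0])

```text
clock: 19.65
ee_pos: [0.4746, 0.3942, 0.0366]
tcp_rot: [-0.001, 0.845, 0.535, -0.0]
wrist_force: [-4.8, -2.4, 12.4]
grip_width: 0.0234
grip_force: 40.0
```

The driver is on the desk. I ease the pressure, open, lift and retreat.

Emit:
arm_command(claw=[-0.8, -0.8, -0.3, 0, 0.2, 0.3, 0.3, 0.3, 0.3, 0.3, 0.3, 0.3], delta_pos=[[0, 0, -0.1], [0, 0, -0.1], [0, 0, -0.1], [0, 0, -0.1], [0, 0, -0.1], [0, 0, -0.1], [0, 0, -3], [0, 0, -8], [0, 0, -13], [4.5, -2.1, -15], [9, -4.3, -15], [14, -6.4, -15]], roll=[0, 0, 0, 0, 0, 0, 0, 0, 0, 0, 0, 0], force=10)

```text
clock: 21.15
ee_pos: [0.4766, 0.5496, 0.186]
tcp_rot: [-0.0, 0.845, 0.535, 0.0]
wrist_force: [0.5, -0.2, -0.2]
grip_width: 0.0571
grip_force: 0.0
```

Emit:
arm_command(claw=[0.3, 0.3, 0.3], delta_pos=[[4, -2, 0], [4, -2, 0], [4, -2, 0]], roll=[0, 0, 0])

```text
clock: 21.52
ee_pos: [0.4762, 0.5916, 0.1849]
tcp_rot: [0.001, 0.845, 0.535, -0.0]
wrist_force: [0.8, -1.1, -0.1]
grip_width: 0.0574
grip_force: 0.0
```

Run:
```python
from h import *
im=bot.capture("top");b=bot.capture("scene");cv2.imwrite("pics/t7.png",im)
print(bot.state()["clock"])
A=cv2.resize(im[150:250,120:260],(560,400),interpolation=cv2.INTER_CUBIC)
B=cv2.resize(im[145:205,355:415],(240,240),interpolation=cv2.INTER_CUBIC)
C=np.zeros((600,800,3),np.uint8);C[:400,:560]=A;C[:240,560:]=B
C[240:600,560:800]=cv2.resize(b[160:280,180:260],(240,360),interpolation=cv2.INTER_CUBIC)
cv2.imwrite("pics/f7.png",C)
```

```text
21.625
```

View pics/f7.png

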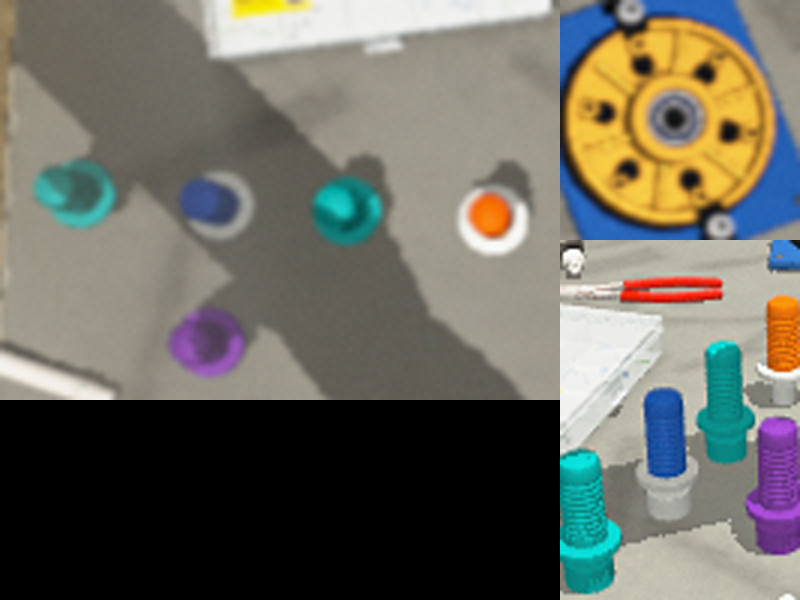

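The blue driver stands upright and free at crop (665,455), the orange one is untouched, and the bearing sits centred and sunk in the boss at crop (675,118). I hand it in.

```bash
python3 -c "
from cell import bot
print(bot.finish_job())"
```

```text
the job is handed in; nothing more can be done
None
```

The job is handed in (no verdict came back): I pressed the bearing down to the shoulder with the blue driver, stopping at about 20 N; that driver stands upright on the desk and the orange one was not touched.

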